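# One turn of the case feeder

## Task

The hand-cranked feeder on the bench holds a stack of three flat cases. Turn its horizontal handwheel clockwise (seen from above) through exactly one full revolution, so that the bottom case is pushed out onto the open shelf and the ram comes back home, and stop with the wheel's upright handle back at the pointed index post where it started; do not begin a second stroke. Let the feeder move the cases: do not touch them yourself, and leave the other things on the bench where they are.

Things in the scene. Friction and masses are not known exactly. Their poses are not given: they have to be found in the camera images.
- feeder: Fixed feeder on a grey plate 385 x 110 mm, 14 mm thick. Origin on the bench under the wheel's axis; x = direction of feed, from the wheel to the magazine and open shelf; z up. A flat ram, driven from under the wheel, runs out 68 mm along x in the first half turn, pushing the bottom case out under the magazine's front, and back in the second half.
- magazine (a point): Centre of the magazine's floor, 14 mm above the bench, 175.5 mm along the feeder's x from the wheel's axis. The upright aluminium magazine is 61 mm (along x) by 98 mm and 92 mm high above the bench. The open shelf follows on its far side, to x = 290 mm, with curbs up to 30 mm above the bench.
- index_tip (a point): Tip of the dark pointed index post, fixed just outside the wheel's rim, 96 mm from the wheel's axis on the feeder's -y side, 59 mm above the bench.
- wheel_center (a point): Point on the wheel's vertical axis at the height of the top of the rim, 50 mm above the bench. The dark handwheel is 170 mm in diameter; a hub in its middle stands up to 56 mm above the bench, 42 mm across.
- handle (a point): Centre of the black upright handle: a cylinder 24 mm in diameter, 56 to 108 mm above the bench, standing on the wheel 65 mm from its axis on a 28 mm collar 5 mm high. It turns freely on its own pin, so it may be pushed from the side or held while the wheel goes round. It starts at the index post.
- wheel (a joint): Wheel angle in rad: 0 at the start (handle at the index post, ram home), growing clockwise seen from above, not wrapping: one full revolution is 6.283. A stop blocks anticlockwise turning from 0; nothing stops the wheel after one turn. It takes 1 to 3 N at the handle; friction stops it within a few degrees when let go.
- case1_center (a point): Centre of the bottom case of the stack at the start: a closed flat red case with a clear lid, 44 mm along the feed, 84 mm across, 20 mm high. Loose, lying in the magazine. The magazine's floor and the open shelf are at 14 mm, so a case lying there has its centre at 24 mm.
- case2_center (a point): Centre of the middle case of the stack at the start: a closed flat red case with a clear lid, 44 mm along the feed, 84 mm across, 20 mm high. Loose, lying in the magazine. The magazine's floor and the open shelf are at 14 mm, so a case lying there has its centre at 24 mm.
- case3_center (a point): Centre of the top case of the stack at the start: a closed flat red case with a clear lid, 44 mm along the feed, 84 mm across, 20 mm high. Loose, lying in the magazine. The magazine's floor and the open shelf are at 14 mm, so a case lying there has its centre at 24 mm.
- cast: Bystander: a pale stone cast of a dental arch, 56 x 63 x 27 mm, origin at the centre of its underside.
- tape: Bystander: a roll of brown tape lying flat, 100 mm across, 25 mm high, origin at the centre of its underside.
- pot: Bystander: a small white lidded pot, 48 mm across, 49 mm high, origin at the centre of its underside.
There are look-alikes about, which are no part of the job. What is shaped like the part that bears case3_center but turquoise or yellow is not meant.

How it is judged:
By the outcome, as a careful person would: the job done as asked, in the order asked, and still so for the second after the job is handed in, with the robot touching nothing.
It also fails if it takes over 54 s, if anything falls off the work surface, if the arm or the gripper's body presses on something with over 40 N, if the wrist force passes 120 N, or if a joint passes its speed limit or range.

## Robot

A 6-joint arm with a two-finger parallel gripper is mounted at the origin on a cart in front of the work surface, level with it; the furniture and walls round the work are solid. World frame = base frame: x ahead of the robot, y to its left, z up, the work surface at z = 0. Lengths are in m, angles in rad, forces in N, time in s.
With the tool pointing down it reaches from about 0.3 to 0.775 m from the base axis. Payload 14.6 kg.
Tool frame: the origin (TCP) lies at the very end of the fingers, on their centre line; the grasp point (between the pads) lies tcp_to_grasp behind it (tcp_to_grasp is the distance from the TCP to the grasp point, in m); z points along the fingers, y is the line along which they close (so a half turn about z gives the same grasp; the last joint's range is limited). The gripper opens to 94 mm and grips with 3 to 60 N. Pads are 16 mm wide; open, the fingers measure 119 mm over their backs; the gripper's body (75 mm by 177 mm) begins 78 mm behind the grasp point.
Start: joints at [1.138, 0.3, 1.521, -0, 1.321, -0.067], TCP at [0.197, 0.514, 0.205] pointing down, gripper open.
Joint ranges: [-3.03, 3.03], [-0.79, 2.21], [0.23, 2.52], [-1.04, 4.18], [0, 3.07], [-2.55, 2.55]. Speed limits (rad/s): [2.22, 2.22, 2.57, 3.14, 3.14, 3.14].

## Interface

Orientations are given as a rotation vector (axis times angle).
In Python, from bench import * gives the robot as it stands.
- The arm moves only by the tool carry_out, never from a script. Its arguments are lists of equal length, an entry for each row: "dp": the shift along the world's x, y, z in mm, a list of three; "yaw": the turn about the world's z in rad; "grip": the closure, from 0 (fully open) to 1 (shut). A call has 1 to 12 rows; each row shifts and turns the commanded pose from where the row before left it; what a row does not reach is not made up. A row lasts 1/8 s, in which the tool goes at most 62.5 mm and 10.7 degrees, less where a joint would pass 70% of its speed; a pose out of reach is approached as far as the arm can. A call is refused whole if a number of a shift passes 62.5 or a number of a turn 0.188, either way. A call with a gripper value outside its range is refused whole. The fingers move at their own pace and stop on an object; "grip_force" is the grip in N (left out, the last holds). Time passes only in rows, so rows that do not move let the fingers close. It gives the time, the measured TCP pose, the force, the opening and the grip force at its end, in the units of the state.
- read_state(): the state, without advancing time (a new reading comes with each control period).
- read_camera(name): name is "scene" or "side" or "wrist"; returns a dict with "frame" (400x640x3 uint8, red, green, blue), "depth" (400x640 float32, m along the optical axis (not along the pixel's ray), 0 where there is no reading), "mtx" (3x3 intrinsics, pixels), "dist" ([k1, k2, p1, p2, k3] as OpenCV has them; the pictures are not rectified), "R" (3x3) and "t" (3): a world point X has camera coordinates R X + t. Camera axes: x right, y down, z forward; pixel columns grow to the right and rows downward; lengths in m; the calibration is good to about 2 mm. A picture is of the moment at which its call begins.
- sign_off(): hands the job in; it is judged then, once.
The state is a dict: "t": time; "joints": joint angles; "joint_vel": joint speeds; "joint_torque": joint torques, N m; "position": TCP position; "ee_rot": TCP orientation; "contact_force": force on the tool from outside, world axes, zero at the start; "ft_torque": the same for the moment, N m; "gripper_width": opening from 0.0 (shut) to 1.0 (fully open); "grip_force": force on a finger pad.
Only numpy, scipy, OpenCV 4.12 (cv2) and the standard library are available. Lean on these libraries where they do the work, as an engineer would, in place of code of your own. Each camera call takes 0.05 s, during which the arm holds its last target. There are 200 camera calls.

## Working session

There is one attempt and no reset: what is moved stays moved. The work goes in short steps, Python scripts to look and compute and a tool call to move; the robot and the scene stay as the last step left them, time stands still between calls to the robot, and variables do not carry over. Pictures are saved under pics/ and viewed, at most 10 in all, crops included, and the job is handed in when it is done.

Besides the shell and the picture viewer there is one more tool, called after ">>>" as a command line: name --pt "numbers of a row" for each row, then --argument value for the rest. carry_out: Moves the arm, as the interface text tells. Its arguments: {"type":"object","properties":{"dp":{"type":"array"},"yaw":{"type":"array"},"grip":{"type":"array"},"grip_force":{"type":"number"}},"required":["dp","yaw","grip"]}

```bash
mkdir -p pics
python3 - <<'E'
from bench import *
import cv2,numpy as np
s=read_state();print({k:np.round(v,3) for k,v in s.items()})
for n in("scene","side"):
    c=read_camera(n);cv2.imwrite(f"pics/{n}0.png",c["frame"][:,:,::-1]);np.savez(f"{n}0.npz",**c)
    print(n,np.round(-c["R"].T@c["t"],3),c["dist"])
E
```

```text
{'t': np.float64(0.0), 'joints': array([ 1.138,  0.3  ,  1.522,  0.   ,  1.321, -0.067]), 'joint_vel': array([-0.001,  0.002,  0.001, -0.   ,  0.003,  0.002]), 'joint_torque': array([ 1.0000e-03, -5.3182e+01, -3.5274e+01,  7.1000e-02,  2.5000e-02,
       -0.0000e+00]), 'position': array([0.197, 0.513, 0.205]), 'ee_rot': array([-5.710e-01, -3.089e+00,  2.000e-03]), 'contact_force': array([0.064, 0.337, 0.002]), 'ft_torque': array([ 0.01 , -0.023, -0.016]), 'grip_force': np.float64(0.0), 'gripper_width': np.float64(1.004)}
scene [0.182 0.391 0.708] [0.02783421 0.         0.         0.         0.        ]
side [ 0.353 -1.154  0.609] [-0.04513922  0.          0.          0.          0.        ]
```

View pics/scene0.png

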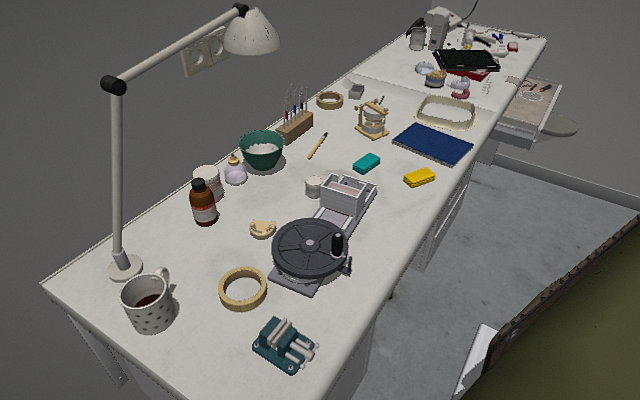

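View pics/side0.png

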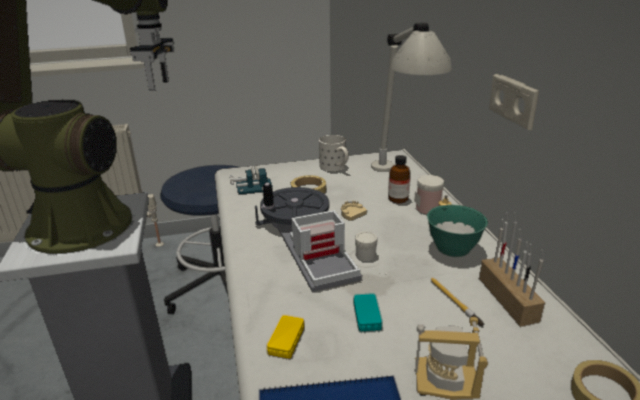

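The scene view shows the wheel near (310,248), the handle at (338,244) and the magazine at (345,195). In the side view the wheel is at (295,205), the handle at (268,193) and the magazine at (320,238). Next I measure them with depth.

```bash
cat > h.py <<'E'
import numpy as np,cv2
def cloud(c):
    h,w=c["depth"].shape
    uv=np.stack(np.meshgrid(np.arange(w),np.arange(h)),-1).reshape(-1,1,2).astype(float)
    n=cv2.undistortPoints(uv,c["mtx"],c["dist"])[:,0]
    d=c["depth"].reshape(-1)
    X=(np.c_[n,np.ones(len(n))]*d[:,None]-c["t"])@c["R"]
    return X.reshape(h,w,3)
def wheel(c,box):
    X=cloud(c);u0,v0,u1,v1=box
    m=np.zeros(c["depth"].shape,bool);m[v0:v1,u0:u1]=1
    m&=(c["frame"].max(2)<95)&(c["depth"]>0)
    P=X[m];r=P[(P[:,2]>.044)&(P[:,2]<.056)]
    e=cv2.minEnclosingCircle(r[:,:2].astype(np.float32))
    hd=P[(P[:,2]>.068)&(P[:,2]<.115)]
    return e,r,hd
def project(c,p):
    return cv2.projectPoints(np.array(p,float).reshape(-1,1,3),cv2.Rodrigues(c["R"])[0],c["t"],c["mtx"],c["dist"])[0][:,0]
E
python3 - <<'E'
from h import *
for n,b in(("scene",(262,205,362,300)),("side",(248,170,335,240))):
    c=dict(np.load(n+"0.npz"));e,r,hd=wheel(c,b)
    print(n,e,len(r),r[:,2].mean(),"handle",len(hd),hd.mean(0),hd.min(0),hd.max(0))
    X=cloud(c)
    top=hd[hd[:,2]>.1];print("top",top.mean(0) if len(top) else 0)
    f=cv2.cvtColor(c["frame"],cv2.COLOR_RGB2HSV)
    P=X[(c["depth"]>0)&(np.abs(X[:,:,2]-.092)<.006)&(np.hypot(X[:,:,0]-e[0][0],X[:,:,1]-e[0][1])<.26)&(f[:,:,2]>100)]
    print("mag top",len(P),cv2.minAreaRect(P[:,:2].astype(np.float32)))
E
```

```text
scene ((0.5157256126403809, -0.1558678299188614), 0.13376060128211975) 2541 0.04926070105959337 handle 203 [ 0.45708783 -0.1085479   0.0934464 ] [ 0.44817527 -0.12554768  0.06811731] [ 0.47139312 -0.10151799  0.1127075 ]
top [ 0.45783087 -0.110563    0.10701778]
mag top 212 ((0.5439824461936951, -0.2817091941833496), (0.09968653321266174, 0.06412883847951889), 6.481945514678955)
side ((0.5051405429840088, -0.08677278459072113), 0.21897585690021515) 1355 0.04910867768321905 handle 281 [ 0.47867137 -0.17808954  0.08574656] [ 0.44749773 -0.31665311  0.06800646] [ 0.58630721 -0.10512873  0.11209579]
top [ 0.45851959 -0.11849541  0.1062502 ]
mag top 292 ((0.5426477789878845, -0.27960360050201416), (0.09860581159591675, 0.06537897884845734), 7.646275520324707)
```

Run:
```python
from h import *
import bench;print(getattr(bench,"tcp_to_grasp",None),[a for a in dir(bench) if a[0]!='_'])
from scipy.optimize import least_squares
for n,b in(("scene",(262,205,362,300)),("side",(248,170,335,240))):
    c=dict(np.load(n+"0.npz"));e,r,hd=wheel(c,b)
    r=r[np.hypot(r[:,0]-.522,r[:,1]+.107)<.091]
    print(n,cv2.minEnclosingCircle(r[:,:2].astype(np.float32)))
    h=hd[np.hypot(hd[:,0]-.458,hd[:,1]+.114)<.025]
    # known-radius circle fit on the visible side surface, z 0.07..0.1
    h=h[h[:,2]<.1]; cam=-c["R"].T@c["t"]; v=(cam[:2]-h[:,:2].mean(0));v/=np.linalg.norm(v)
    s=least_squares(lambda p:np.hypot(h[:,0]-p[0],h[:,1]-p[1])-.012,h[:,:2].mean(0)-v*.008,loss='soft_l1',f_scale=.001)
    print("handle",s.x,len(h))
```

```text
0.0188 ['Unreachable', 'read_camera', 'read_state', 'sign_off', 'tcp_to_grasp']
scene ((0.5251032114028931, -0.10795466601848602), 0.08598211407661438)
handle [ 0.46076492 -0.11546532] 123
side ((0.5226259231567383, -0.10563982278108597), 0.08605491369962692)
handle [ 0.45931052 -0.11192575] 128
```

>>> carry_out --pt "22 -52 0" --pt "22 -52 0" --pt "22 -52 0" --pt "22 -52 0" --pt "22 -52 0" --pt "22 -52 0" --pt "22 -52 0" --pt "22 -52 0" --pt "22 -52 0" --pt "22 -52 0" --pt "21 -52 0" --pt "21 -55 0" --yaw '[0.041,0.041,0.041,0.041,0.041,0.041,0.041,0.041,0.041,0.041,0.041,0.041]' --grip '[0,0,0,0,0,0,0,0,0,0,0,0]' --grip_force 20

```text
t: 1.6
position: [0.459, -0.1153, 0.2053]
ee_rot: [0.2, -3.135, -0.0]
contact_force: [0.1, 1.1, 0.2]
gripper_width: 1.002
grip_force: 0.0
```

>>> carry_out --pt "0 0 0" --pt "0 0 0" --yaw '[0,0]' --grip '[0,0]'

```text
t: 1.85
position: [0.4584, -0.113, 0.2051]
ee_rot: [0.197, -3.135, -0.001]
contact_force: [0.2, 0.5, -0.3]
gripper_width: 1.001
grip_force: 0.0
```

Run:
```python
from bench import *
from h import *
from scipy.spatial.transform import Rotation as R
s=read_state();print(s["position"],s["joints"].round(2) if hasattr(s["joints"],'round') else s["joints"]);y=R.from_rotvec(s["ee_rot"]).as_matrix()[:,1];print("closing",y,np.degrees(np.arctan2(y[1],y[0])))
c=read_camera("wrist");np.savez("wrist1.npz",**c)
f=c["frame"].copy()
for p in [(.4593,-.1149,.108),(.5238,-.107,.056)]:
    u=project(c,p)[0].astype(int);cv2.drawMarker(f,tuple(int(a) for a in u),(255,0,0),0,14,1);print(u)
cv2.imwrite("pics/wrist1.png",f[:,:,::-1])
```

```text
[ 0.45837438 -0.11304939  0.20509263] [-0.32  0.13  1.73  0.    1.28 -2.02]
closing [-1.25151290e-01  9.92137536e-01  5.14420135e-04] 97.18949361336252
[318 202]
[318 243]
```

View pics/wrist1.png

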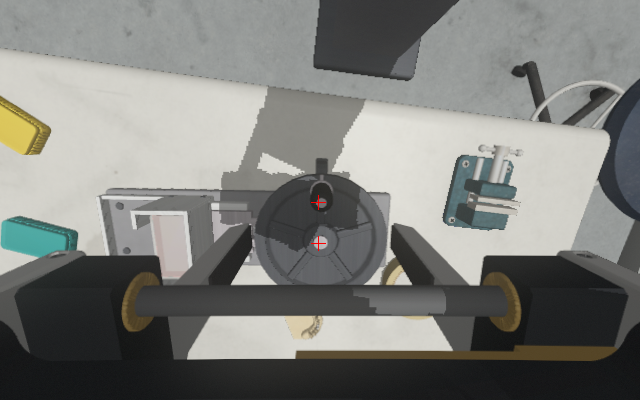

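The markers land on the handle cap (320,203) and the hub (318,243), so the estimate is good to about 1 mm. I'll go down and grip.

>>> carry_out --pt "0.5 -1 -30" --pt "0 0 -30" --pt "0 0 -30" --pt "0 0 -25" --pt "0 0 -20" --pt "0 0 0" --pt "0 0 0" --pt "0 0 0" --pt "0 0 0" --pt "0 0 0" --pt "0 0 0" --pt "0 0 0" --yaw '[0,0,0,0,0,0,0,0,0,0,0,0]' --grip '[0,0,0,0,0,0,1,1,1,1,1,1]' --grip_force 20

```text
t: 3.4
position: [0.4592, -0.1144, 0.0704]
ee_rot: [0.198, -3.135, -0.0]
contact_force: [-0.2, 0.1, 0.1]
gripper_width: 0.4
grip_force: 0.0
```

>>> carry_out --pt "0 0 0" --pt "0 0 0" --pt "0 0 0" --pt "0 0 0" --yaw '[0,0,0,0]' --grip '[1,1,1,1]'

```text
t: 3.9
position: [0.4592, -0.1144, 0.0704]
ee_rot: [-0.198, 3.135, 0.0]
contact_force: [-0.4, -0.5, -0.3]
gripper_width: 0.251
grip_force: 20.0
```

Run:
```python
import numpy as np
a0=np.radians(187);o=np.array([np.cos(a0),np.sin(a0)])*65
a=a0-np.radians(np.arange(0,361,7.5))
p=65*np.c_[np.cos(a),np.sin(a)]
r=np.round(p-p[0],0)
print(np.diff(np.round((p-p[0])*2)/2,axis=0).tolist())
```

```text
[[-0.5, 8.5], [0.5, 8.5], [2.0, 8.5], [2.5, 8.0], [4.0, 7.5], [5.0, 7.0], [5.5, 6.5], [6.5, 5.5], [7.0, 4.5], [7.5, 3.5], [8.0, 3.0], [8.5, 1.5], [8.5, 0.5], [8.5, -0.5], [8.5, -2.0], [8.0, -2.5], [7.5, -4.0], [7.0, -5.0], [6.5, -5.5], [5.5, -6.5], [4.5, -7.0], [4.0, -7.5], [2.5, -8.5], [1.5, -8.0], [0.5, -8.5], [-0.5, -8.5], [-2.0, -8.5], [-2.5, -8.0], [-4.0, -7.5], [-5.0, -7.0], [-5.5, -6.5], [-6.5, -5.5], [-7.0, -4.5], [-7.5, -4.0], [-8.0, -2.5], [-8.5, -1.5], [-8.5, -0.5], [-8.5, 0.5], [-8.5, 2.0], [-8.0, 2.5], [-7.5, 4.0], [-7.0, 4.5], [-6.5, 6.0], [-5.5, 6.5], [-4.5, 7.0], [-4.0, 7.5], [-2.5, 8.0], [-1.5, 8.5]]
```

Width 0.251 × 94 = 23.6 mm, so the handle is gripped and the wheel has not moved. I turn the first quarter.

>>> carry_out --pt "-0.5 8.5 0" --pt "0.5 8.5 0" --pt "2 8.5 0" --pt "2.5 8 0" --pt "4 7.5 0" --pt "5 7 0" --pt "5.5 6.5 0" --pt "6.5 5.5 0" --pt "7 4.5 0" --pt "7.5 3.5 0" --pt "8 3 0" --pt "8.5 1.5 0" --yaw '[0,0,0,0,0,0,0,0,0,0,0,0]' --grip '[1,1,1,1,1,1,1,1,1,1,1,1]'

```text
t: 5.4
position: [0.5162, -0.0411, 0.0704]
ee_rot: [0.198, -3.135, -0.001]
contact_force: [-3.0, 3.1, 2.5]
gripper_width: 0.253
grip_force: 20.0
```

>>> carry_out --pt "8.5 0.5 0" --pt "8.5 -0.5 0" --pt "8.5 -2 0" --pt "8 -2.5 0" --pt "7.5 -4 0" --pt "7 -5 0" --pt "6.5 -5.5 0" --pt "5.5 -6.5 0" --pt "4.5 -7 0" --pt "4 -7.5 0" --pt "2.5 -8.5 0" --pt "1.5 -8 0" --yaw '[0,0,0,0,0,0,0,0,0,0,0,0]' --grip '[1,1,1,1,1,1,1,1,1,1,1,1]'

```text
t: 6.9
position: [0.5883, -0.0992, 0.0705]
ee_rot: [0.198, -3.135, 0.0]
contact_force: [-0.2, 1.7, 1.2]
gripper_width: 0.256
grip_force: 20.0
```

Run:
```python
from bench import *
from h import *
f=np.vstack([cv2.resize(read_camera("side")["frame"][150:300,200:400],None,fx=2,fy=2),cv2.resize(read_camera("scene")["frame"][160:310,230:430],None,fx=2,fy=2)])
cv2.imwrite("pics/half.png",f[:,:,::-1]);print(read_state()["contact_force"])
```

```text
[ 1.39489744 -0.93817412  0.45790087]
```

View pics/half.png

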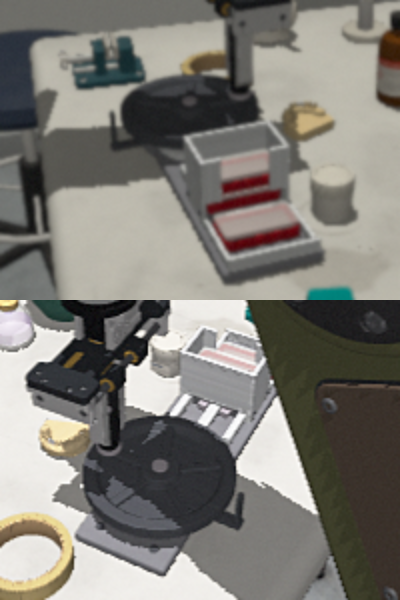

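At half a turn, the bottom case is out on the shelf (crop around (255,228)) and the handle is on the far side, opposite the index post. I continue with the second half.

>>> carry_out --pt "0.5 -8.5 0" --pt "-0.5 -8.5 0" --pt "-2 -8.5 0" --pt "-2.5 -8 0" --pt "-4 -7.5 0" --pt "-5 -7 0" --pt "-5.5 -6.5 0" --pt "-6.5 -5.5 0" --pt "-7 -4.5 0" --pt "-7.5 -4 0" --pt "-8 -2.5 0" --pt "-8.5 -1.5 0" --yaw '[0,0,0,0,0,0,0,0,0,0,0,0]' --grip '[1,1,1,1,1,1,1,1,1,1,1,1]'

```text
t: 8.5
position: [0.5314, -0.1703, 0.0704]
ee_rot: [-0.198, 3.135, 0.002]
contact_force: [1.5, 9.9, 4.6]
gripper_width: 0.252
grip_force: 20.0
```

>>> carry_out --pt "-8.5 -0.5 0" --pt "-8.5 0.5 0" --pt "-8.5 2 0" --pt "-8 2.5 0" --pt "-7.5 4 0" --pt "-7 4.5 0" --pt "-6.5 6 0" --pt "-5.5 6.5 0" --pt "-4.5 7 0" --pt "-4 7.5 0" --pt "-2.5 8 0" --pt "-1.5 8.5 0" --yaw '[0,0,0,0,0,0,0,0,0,0,0,0]' --grip '[1,1,1,1,1,1,1,1,1,1,1,1]'

```text
t: 10.0
position: [0.4591, -0.1142, 0.0705]
ee_rot: [-0.198, 3.135, -0.001]
contact_force: [5.0, -0.5, -2.7]
gripper_width: 0.252
grip_force: 20.0
```

>>> carry_out --pt "0 0 0" --pt "0 0 0" --pt "0 0 0" --yaw '[0,0,0]' --grip '[1,1,1]'

```text
t: 10.38
position: [0.4592, -0.1145, 0.0704]
ee_rot: [0.198, -3.135, -0.0]
contact_force: [1.5, 0.7, -1.0]
gripper_width: 0.249
grip_force: 20.0
```

The TCP is back at the start pose to within 0.1 mm. I release and lift straight up to the height I looked from earlier.

>>> carry_out --pt "0 0 0" --pt "0 0 0" --pt "0 0 0" --pt "0 0 0" --pt "0 0 0" --pt "0 0 0" --pt "0 0 0" --pt "0 0 20" --pt "0 0 30" --pt "0 0 40" --pt "0 0 45" --pt "0 0 0" --yaw '[0,0,0,0,0,0,0,0,0,0,0,0]' --grip '[0,0,0,0,0,0,0,0,0,0,0,0]'

```text
t: 11.88
position: [0.4604, -0.1148, 0.2084]
ee_rot: [-0.198, 3.13, -0.003]
contact_force: [0.0, -0.4, -1.1]
gripper_width: 1.0
grip_force: 0.0
```

>>> carry_out --pt "0 0 0" --pt "0 0 0" --yaw '[0,0]' --grip '[0,0]'

```text
t: 12.12
position: [0.4588, -0.1143, 0.2042]
ee_rot: [0.198, -3.133, -0.001]
contact_force: [-0.3, -0.7, -0.0]
gripper_width: 0.997
grip_force: 0.0
```

Run:
```python
from bench import *
from h import *
w=read_camera("wrist");w0=dict(np.load("wrist1.npz"))
a=np.hstack([cv2.resize(x["frame"][140:300,220:420],None,fx=2,fy=2) for x in(w0,w)])
b=np.hstack([cv2.resize(x,(400,280)) for x in(read_camera("side")["frame"][150:290,200:400],w["frame"][170:310,90:290])])
cv2.imwrite("pics/end.png",np.vstack([a,b])[:,:,::-1]);print(read_state()["position"])
```

```text
[ 0.45894064 -0.11429392  0.20456409]
```

View pics/end.png

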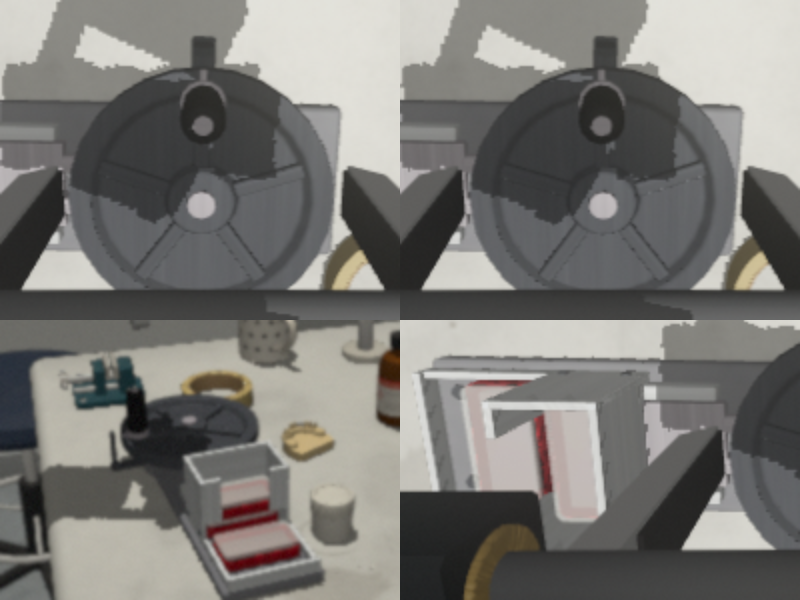

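The wheel is back at the index post (handle at (203,125) before and (201,125) now in the crop), one case is on the shelf and two are left in the magazine. I check the residual angle numerically.

Run:
```python
from bench import *
from h import *
w=read_camera("wrist");w0=dict(np.load("wrist1.npz"))
def pt(c,u0,v0,z):
    g=cv2.cvtColor(c["frame"],cv2.COLOR_RGB2GRAY)[v0-9:v0+10,u0-9:u0+10].astype(float)
    m=(g>(g.max()+np.median(g))/2).astype(np.uint8)
    n,l,s,ce=cv2.connectedComponentsWithStats(m);k=1+s[1:,4].argmax();uv=ce[k]+[u0-9,v0-9]
    d=cv2.undistortPoints(uv.reshape(1,1,2),c["mtx"],c["dist"])[0,0]
    ray=c["R"].T@np.r_[d,1];o=-c["R"].T@c["t"]
    return o+ray*(z-o[2])/ray[2],s[k,4]
for c in(w0,w):
    h,a=pt(c,321,203,.108);b,a2=pt(c,321,243,.056);d=h-b
    print(h.round(4),b.round(4),a,a2,np.hypot(*d[:2]),np.degrees(np.arctan2(d[1],d[0])))
```

```text
[ 0.4585 -0.1123  0.108 ] [ 0.5223 -0.1052  0.056 ] 80 140 0.06413250538581214 -173.58290845749414
[ 0.4587 -0.1141  0.108 ] [ 0.5223 -0.1051  0.056 ] 76 141 0.06429599066014774 -171.9565520156462
```

The wheel is 1.6° (about 1.8 mm) short. There is plenty of time, so I regrip 1.5 mm further round, which centres it.

>>> carry_out --pt "0 1.5 -30" --pt "0 0 -30" --pt "0 0 -30" --pt "0 0 -25" --pt "0 0 -20" --pt "0 0 0" --pt "0 0 0" --pt "0 0 0" --pt "0 0 0" --pt "0 0 0" --pt "0 0 0" --pt "0 0 0" --yaw '[0,0,0,0,0,0,0,0,0,0,0,0]' --grip '[0,0,0,0,0,0,1,1,1,1,1,1]' --grip_force 15

```text
t: 13.78
position: [0.4592, -0.1129, 0.0705]
ee_rot: [-0.198, 3.135, 0.0]
contact_force: [-0.2, 0.4, 0.9]
gripper_width: 0.401
grip_force: 0.0
```

>>> carry_out --pt "0 0 0" --pt "0 0 0" --pt "0 0 0" --pt "0 0 0" --pt "0 0 0" --pt "0 0 0" --yaw '[0,0,0,0,0,0]' --grip '[1,1,1,1,1,1]'

```text
t: 14.52
position: [0.4593, -0.1129, 0.0705]
ee_rot: [-0.198, 3.135, -0.0]
contact_force: [0.3, -0.2, 0.3]
gripper_width: 0.248
grip_force: 15.0
```

>>> carry_out --pt "0 0 0" --pt "0 0 0" --pt "0 0 0" --pt "0 0 0" --pt "0 0 0" --pt "0 0 0" --pt "0 0 0" --pt "0 0 20" --pt "0 0 30" --pt "0 0 40" --pt "0 0 45" --pt "0 0 0" --yaw '[0,0,0,0,0,0,0,0,0,0,0,0]' --grip '[0,0,0,0,0,0,0,0,0,0,0,0]'

```text
t: 16.02
position: [0.4604, -0.1133, 0.2084]
ee_rot: [-0.198, 3.13, -0.003]
contact_force: [0.1, -0.4, -0.4]
gripper_width: 1.002
grip_force: 0.0
```

>>> carry_out --pt "0 0 0" --pt "0 0 0" --pt "0 0 0" --yaw '[0,0,0]' --grip '[0,0,0]'

```text
t: 16.4
position: [0.459, -0.1128, 0.2046]
ee_rot: [0.198, -3.134, -0.001]
contact_force: [-0.3, -0.2, -0.4]
gripper_width: 1.0
grip_force: 0.0
```

Run:
```python
from bench import *
from h import *
w=read_camera("wrist")
def pt(c,u0,v0,z):
    g=cv2.cvtColor(c["frame"],cv2.COLOR_RGB2GRAY)[v0-9:v0+10,u0-9:u0+10].astype(float)
    m=(g>(g.max()+np.median(g))/2).astype(np.uint8)
    n,l,s,ce=cv2.connectedComponentsWithStats(m);k=1+s[1:,4].argmax();uv=ce[k]+[u0-9,v0-9]
    d=cv2.undistortPoints(uv.reshape(1,1,2),c["mtx"],c["dist"])[0,0]
    ray=c["R"].T@np.r_[d,1];o=-c["R"].T@c["t"]
    return o+ray*(z-o[2])/ray[2],s[k,4]
h,a=pt(w,321,203,.108);b,a2=pt(w,321,243,.056);d=h-b
print(h.round(4),b.round(4),a,a2,np.degrees(np.arctan2(d[1],d[0])))
```

```text
[ 0.4585 -0.1128  0.108 ] [ 0.5222 -0.1052  0.056 ] 59 141 -173.21292544374057
```

Now within 0.4° of the starting angle, and the arm is clear.

```bash
python3 -c "
from bench import *
print(sign_off())"
```

```text
the job is handed in; nothing more can be done
None
```

I turned the wheel clockwise one full revolution and handed the job in: the handle is within about 0.4° of its start at the index post, the bottom case is out on the shelf, and the other two are still in the magazine.

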